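# Seat the core-print insert and show the pattern to the inspection camera

## Robot

A 7-joint arm with a two-finger parallel gripper is mounted at the origin on the work surface. World frame = base frame: x ahead of the robot, y to its left, z up, the work surface at z = 0. Lengths are in m, angles in rad, forces in N, time in s.
With the tool pointing down it reaches from about 0.425 to 0.95 m from the base axis. Payload 4.7 kg.
Tool frame: the origin (TCP) lies between the finger pads; the fingertips stand 25 mm ahead of it and the grasp point (between the pads) lies 6 mm ahead of it; x points along the fingers, z is the direction in which the jaws open and shut, and the axes are right-handed (so a half turn about x gives the same grasp; the last joint's range is limited). The gripper opens to 85 mm and grips with 20 to 120 N. Pads are 22 mm wide; open, the fingers measure 114 mm over their backs; the gripper's body (76 mm by 85 mm) begins 54 mm behind the grasp point. The pads swing forward as they close: fully open they stand 13 mm farther back than shut.
Start: joints at [-0.029, 0.469, -0.049, 1.532, 0.024, 1.141, -0.082], TCP at [0.675, 0, 0.256] pointing down, gripper open.
Joint ranges: [-2.59, 2.59], [-0.33, 1.99], [-1.39, 1.29], [0.1, 2.45], [-1.04, 4.18], [0.21, 1.99], [-2.66, 2.66]. Speed limits (rad/s): [2.57, 2.57, 3.14, 3.14, 3.14, 3.14, 3.14].

## Interface

Orientations are given as a 3x3 rotation matrix whose columns are the frame's x, y, z axes.
In Python, from rig import * gives the robot as it stands. Calls block until the motion is done:
- movep(position, orientation): joint-space move of the TCP to a pose.
- move_l(position, attitude=None, feed=0.15, until_force=None): straight line of the TCP; attitude=None keeps the orientation; feed is the mean speed in m/s. With until_force (N) it stops when the force on the tool has changed by that much, and returns True; else False.
- move_joints(angles): joint-space move.
- command_gripper(opening, newtons=None): finger opening in m; newtons is the grip in N (None keeps the last); returns when the fingers have stopped.
- sleep(seconds).
- inverse_kinematics(position, orientation): joint angles nearest the present ones, or None.
- sense(): the state.
- camera(name): name is "scene" or "side" or "wrist"; returns (picture, depth): 384x512x3 uint8, red, green, blue; 384x512 float32, m along the optical axis (not along the pixel's ray), 0 where there is no reading.
- camera_params(name): a dict with "K" (3x3 intrinsics, pixels), "position" and "rotation" of the camera in the world; the wrist camera has in their place "tool_from_camera" (4x4, takes a point from camera to tool coordinates, whose origin is the TCP and whose axes are the tool frame's). Camera axes: x right, y down, z forward; pixel columns grow to the right and rows downward; lengths in m; the calibration is good to about 2 mm. A picture is of the moment at which its call begins: read the wrist's pose just before it. camera_params takes no time and is no camera call.
A pose or a line that the arm cannot do raises Unreachable and nothing moves.
- finish_job(): hands the job in, once; it reports no verdict.
The state is a dict: "time_s": time; "joint_pos": joint angles; "qd": joint speeds; "joint_efforts": joint torques, N m; "position": TCP position; "tcp_rot": TCP orientation; "wrist_force": force on the tool from outside, world axes, zero at the start; "ft_torque": the same for the moment, N m; "finger_gap": finger opening in m.
Only numpy, scipy, OpenCV 4.12 (cv2) and the standard library are available. Lean on these libraries where they do the work, as an engineer would, in place of code of your own. Each camera call takes 0.05 s, during which the arm holds its last target. There are 200 camera calls.

## Task

Of the three aluminium inserts on the moulding bench, take the short rectangular one and push it firmly down into the recess of the wooden pattern until its shoulders are flush with the top face. Then lift the pattern, insert in place, out of its cradle and present it to the inspection camera: recess side up, its round nose pointing straight into the lens along the camera's downward-sloping line of sight, without leaning to either side, with the tip of the nose about 100 mm in front of the lens. Finish while holding it there, still, in the gripper (do not put it down), and neither touch the camera nor disturb the other things on the bench.

Things in the scene. Friction and masses are not known exactly. Their poses are not given: they have to be found in the camera images.
- insert_centre (a point): The insert to fit: loose aluminium block 30 x 24 mm, 14 mm high, with a straight rib on top, 30 long x 14 wide x 14 mm high, centred, along its full length (28 mm high in all, 45 g). This is its centre, 14 mm above its underside, level with the shoulders beside the rib. x along the rib, z up. Either way round fits.
- recess (a point): Centre of the mouth of the rectangular recess in the pattern's top face: 34 mm along the pattern, 28 mm across, 14 mm deep (so the insert has 2 mm to spare on each side). When the insert is fully home its centre point lies here, its shoulders flush with the top face and its rib standing 14 mm above it. Axes as the pattern's.
- pattern_centre (a point): Wooden pattern: a loose bar 151 long x 42 wide x 40 mm high, 0.2 kg, tail square, nose half-round (radius 21 mm). This is its centre, half-way up, close to its balance point; x to the nose, z up out of the top face. Recess centre 11.5 mm from here towards the nose. It stands in the cradle, underside 12 mm above the bench; sides free to grip from 20 to 52 mm (its top) above the bench.
- pattern_nose (a point): The tip of the pattern's round nose, half-way up (75.5 mm from the pattern's centre along x, same axes).
- cradle: Fixed plywood board 210 x 130 mm, 12 mm thick, with low rails 8 mm high (tops 20 mm above the bench) round the pattern, about 3 mm clear of it all round. The origin is on the bench 10.5 mm from below the pattern's centre towards the tail; x towards the pattern's nose.
- cam_head: Inspection camera head: grey box, black lens barrel 44 mm in diameter, facing roughly to the robot. Origin: centre of the lens front, 300 mm above the bench. The line of sight leaves along the head's -x and slopes down 20 degrees (0.35 rad); y is level. The pattern is presented right when its x, y, z axes are parallel to the head's and its nose tip lies at about x = -100 mm on the line.
- cam_stand: The camera's fixed stand: a round foot of 110 mm diameter and a 22 mm post 315 mm tall; the origin is on the bench straight below the centre of the lens front; the post stands 65 mm from it along the stand's +x. The stand's place and yaw vary.
- insert_long_centre (a point): Bystander: a longer aluminium insert, 52 x 24 x 14 mm with a rib 52 mm long; its centre. Does not fit.
- insert_round_centre (a point): Bystander: a round aluminium insert, 38 mm diameter, 14 mm high, with a rib 30 mm long; its centre. Does not fit.
- kettle_lid: Bystander: a dark cast-iron kettle lid, 96 mm diameter, 42 mm high over its knob; origin on its underside.
- brush: Bystander: a moulder's hand brush lying on the bench; origin on its underside.
- trowel: Bystander: a moulder's trowel lying on the bench; origin on its underside.
- rammer: Bystander: a turned wooden hand rammer, 56 mm diameter, standing 155 mm tall; origin on its underside.
- collar: Bystander: a steel ring 60 mm across, 18 mm high; origin on its underside.
Things that resemble listed ones, but are neither listed nor needed, are in the scene too. What is shaped like the part that bears recess but purple or turquoise is not meant.

How it is judged:
On the way, in this order (a step that is already met when the one before it is completed fails the run):
1. the insert is pushed down firmly (over 3 N) and flush in the recess (x of insert_centre in the frame of recess between -0.004 and 0.004 m and y of insert_centre in the frame of recess between -0.004 and 0.004 m and z of insert_centre in the frame of recess between -0.002 and 0.002 m and angle between the z axis of insert_centre and the z axis of pattern_centre, either way round below 0.08 rad and angle between the x axis of insert_centre and the x axis of pattern_centre, either way round below 0.25 rad and contact force between insert and pattern above 3 N), for 0.1 s.
2. the pattern is lifted clear of the cradle with the insert in it (x of insert_centre in the frame of recess between -0.004 and 0.004 m and y of insert_centre in the frame of recess between -0.004 and 0.004 m and z of insert_centre in the frame of recess between -0.002 and 0.002 m and angle between the z axis of insert_centre and the z axis of pattern_centre, either way round below 0.08 rad and angle between the x axis of insert_centre and the x axis of pattern_centre, either way round below 0.25 rad and height (world z) of pattern_centre above 0.09 m), for 0.2 s.
At the end, for the whole second after the job is handed in: Fingers alone hold the pattern, still, recess up; nose tip 100 +-25 mm before the lens, within 14 mm of the line of sight sideways and in height; length along that line and no roll, each within 0.15 rad; insert home: flush within 2 mm, within 4 mm of the recess centre (x of insert_centre in the frame of recess between -0.004 and 0.004 m and y of insert_centre in the frame of recess between -0.004 and 0.004 m and z of insert_centre in the frame of recess between -0.002 and 0.002 m and angle between the z axis of insert_centre and the z axis of pattern_centre, either way round below 0.08 rad and angle between the x axis of insert_centre and the x axis of pattern_centre, either way round below 0.25 rad and x of pattern_nose in the frame of cam_head between -0.125 and -0.075 m and y of pattern_nose in the frame of cam_head between -0.014 and 0.014 m and z of pattern_nose in the frame of cam_head between -0.014 and 0.014 m and x of pattern_centre in the frame of cam_head below -0.14 m and angle between the x axis of pattern_centre and the x axis of cam_head, either way round below 0.15 rad and angle between the y axis of pattern_centre and the y axis of cam_head, either way round below 0.15 rad and angle between pattern_centre's own z axis and vertical below 0.6 rad and contact force between the fingers and pattern above 2 N and contact force between pattern and cradle below 0.05 N and contact force between pattern and cam_stand below 0.05 N and linear speed of pattern below 0.02 m/s and angular speed of pattern below 0.15 rad/s); the arm keeps its last pose, push and grip.
It fails at once if the camera or its stand is touched (contact force between cam_stand and anything else above 1 N).
It fails at once if another thing on the bench is shifted by more than 30 mm (distance of any of insert_long_centre, insert_round_centre, kettle_lid, brush, trowel, rammer, collar from where it was at the start of the episode above 0.03 m).
It also fails if it takes over 58 s, if anything falls off the work surface, if the arm or the gripper's body presses on something with over 40 N, if the wrist force passes 120 N, or if a joint passes its speed limit or range.

## Working session

There is one attempt and no reset: what is moved stays moved. The work goes in short steps, each a Python script; the robot and the scene stay as the last script left them, time stands still between calls to the robot, and variables do not carry over. Pictures are saved under pics/ and viewed, about 8 in all and at most 12, crops included, and the job is handed in when it is done.

```bash
ls; mkdir -p pics
python3 - <<'E'
from rig import *
import cv2,numpy as np
s=sense();print(s['time_s'],s['position'],s['tcp_rot'])
for n in("scene","side","wrist"):
    p,d=camera(n);cv2.imwrite(f"pics/{n}0.png",cv2.resize(p[:,:,::-1],(800,600)));np.savez(f"{n}0.npz",p=p,d=d)
    print(n,camera_params(n))
E
```

```text
pics
0.0 [6.74470073e-01 3.73580870e-05 2.55255225e-01] [[-1.93395543e-03 -8.64201753e-05  9.99998126e-01]
 [-8.07300847e-05  9.99999993e-01  8.62642080e-05]
 [-9.99998127e-01 -8.05631023e-05 -1.93396239e-03]]
scene {'K': array([[484.80565583,   0.        , 263.02111782],
       [  0.        , 484.80565583, 196.53476015],
       [  0.        ,   0.        ,   1.        ]]), 'position': array([ 0.9972072 , -1.01817612,  1.35880239]), 'rotation': array([[ 0.90025983,  0.29928211, -0.31616841],
       [ 0.43484338, -0.65328586,  0.61978126],
       [-0.02105891, -0.69544791, -0.71826787]])}
side {'K': array([[493.02509455,   0.        , 256.77112175],
       [  0.        , 493.02509455, 192.29928969],
       [  0.        ,   0.        ,   1.        ]]), 'position': array([-0.31664153,  0.7885613 ,  0.97588247]), 'rotation': array([[-0.69541124, -0.40708416,  0.59218722],
       [-0.71861071,  0.39237933, -0.57414032],
       [ 0.00136141, -0.82481571, -0.56540003]])}
wrist {'K': array([[319.32434866,   0.        , 255.3365564 ],
       [  0.        , 319.32434866, 199.77145462],
       [  0.        ,   0.        ,   1.        ]]), 'tool_from_camera': array([[ 4.01770146e-04, -2.59687920e-01,  9.65692509e-01,
        -1.18554067e-01],
       [-2.39536092e-04, -9.65692585e-01, -2.59687841e-01,
         6.66697054e-02],
       [ 9.99999891e-01, -1.26983388e-04, -4.50191081e-04,
        -1.46991084e-04],
       [ 0.00000000e+00,  0.00000000e+00,  0.00000000e+00,
         1.00000000e+00]])}
```

View pics/scene0.png

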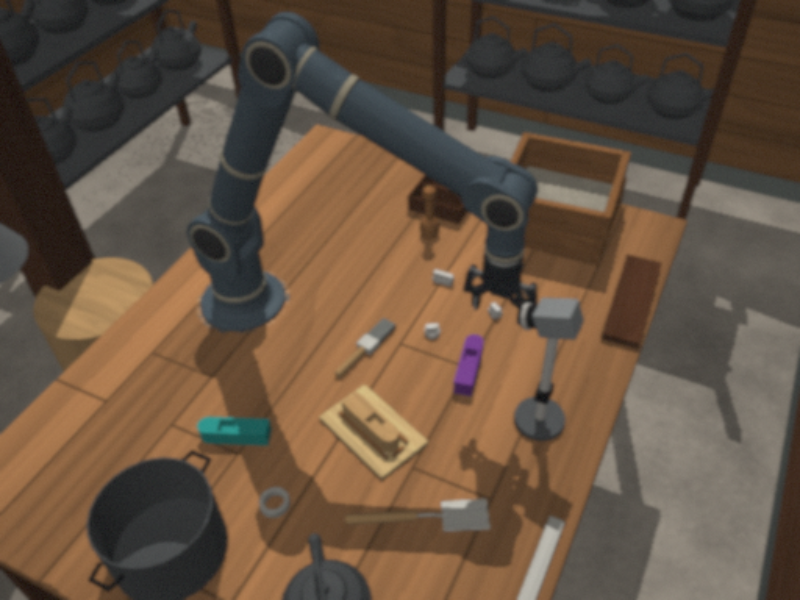

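View pics/side0.png

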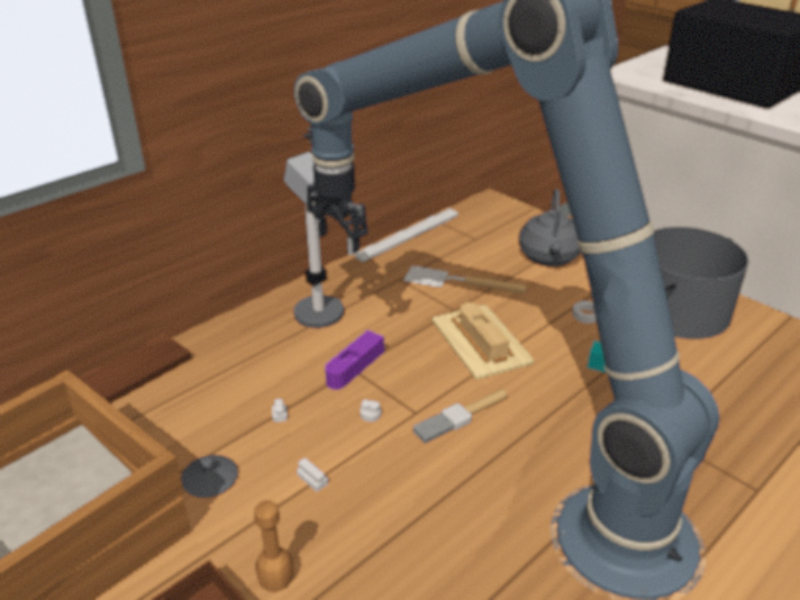

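Scene view: the inserts are at (443,278) long, (432,330) and (495,311). The wooden pattern in its cradle is at (372,428), with purple and turquoise decoys at (468,365) and (234,431). The camera head is at (555,318). Side view: the inserts are at (312,473), (370,411) and (279,411), and the stand foot is at (319,312).

```bash
cat > h.py <<'E'
from rig import *
import cv2,numpy as np
def cloud(n,cap=None):
    if n=="wrist":
        s=sense();p,d=camera(n);c=camera_params(n);T=np.array(c['tool_from_camera'])
        R0=np.array(s['tcp_rot']);R=R0@T[:3,:3];t=R0@T[:3,3]+np.array(s['position'])
    else:
        p,d=camera(n) if cap is None else cap;c=camera_params(n);R=np.array(c['rotation']);t=np.array(c['position'])
    K=np.array(c['K']);v,u=np.mgrid[:384,:512]
    X=np.stack([(u-K[0,2])/K[0,0]*d,(v-K[1,2])/K[1,1]*d,d],-1)@R.T+t
    X[d==0]=np.nan
    return p,d,X
def down(psi):
    "tool x down, tool z (jaw axis) at yaw psi"
    z=np.array([np.cos(psi),np.sin(psi),0]);x=np.array([0,0,-1.]);return np.stack([x,np.cross(z,x),z],1)
def save(p,n,w=None): cv2.imwrite(f"pics/{n}.png",p[:,:,::-1] if w is None else cv2.resize(p,w,interpolation=cv2.INTER_CUBIC)[:,:,::-1])
E
python3 - <<'E'
from h import *
for n,pts in(("scene",dict(a=(443,277),b=(432,330),c=(495,311),pat=(365,425),pat2=(392,445),pat3=(348,408),foot=(525,420),head=(560,305),lens=(526,315),rammer=(430,195),box=(440,190),brush=(370,340),trow=(440,515),ring=(274,490))),("side",dict(a=(312,473),b=(370,411),c=(279,411),foot=(319,312),ram=(266,508)))):
    z=np.load(n+"0.npz");p,d,X=cloud(n,(z['p'],z['d']))
    for k,(u,v) in pts.items(): print(n,k,X[int(v*.64),int(u*.64)].round(3))
E
```

```text
scene a [0.433 0.269 0.019]
scene b [0.486 0.086 0.025]
scene c [0.596 0.212 0.017]
scene pat [ 0.481 -0.238  0.048]
scene pat2 [ 0.551 -0.254  0.044]
scene pat3 [ 0.425 -0.214  0.047]
scene foot [ 0.775 -0.059  0.017]
scene head [ 0.801 -0.033  0.355]
scene lens [ 0.744 -0.05   0.322]
scene rammer [0.329 0.418 0.147]
scene box [0.282 0.583 0.033]
scene brush [ 0.365 -0.004  0.026]
scene trow [ 0.699 -0.341  0.012]
scene ring [ 0.376 -0.433  0.016]
side a [0.422 0.279 0.027]
side b [0.475 0.103 0.015]
side c [0.582 0.227 0.023]
side foot [ 0.784 -0.03   0.016]
side ram [0.318 0.43  0.15 ]
```

Run:
```python
from h import *
move_l([0.56,0.05,0.30])
for n,pos in(("ins",[0.50,0.2,0.20]),("pat",[0.47,-0.2,0.22])):
    move_l([pos[0],pos[1],0.27]);move_l(pos); p,d,X=cloud("wrist"); np.savez(n+"1.npz",p=p,d=d,X=X); save(p,n+"1",(800,600)); print(sense()['time_s'])
a,b=[cv2.imread(f"pics/{n}1.png") for n in("ins","pat")]
cv2.imwrite("pics/both.png",cv2.resize(np.hstack([a,b]),None,fx=.5,fy=.5,interpolation=cv2.INTER_AREA))
```

```text
3.0917
6.4917
```

View pics/ins1.png

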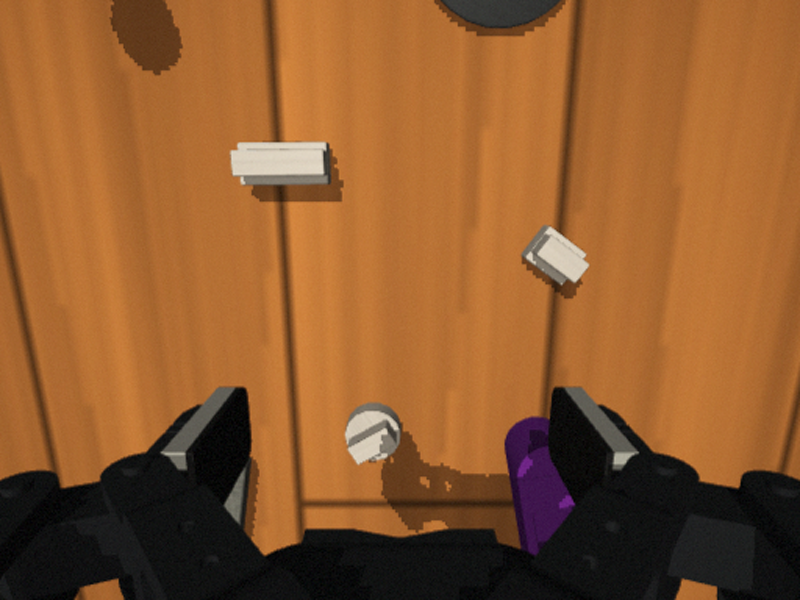

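View pics/pat1.png

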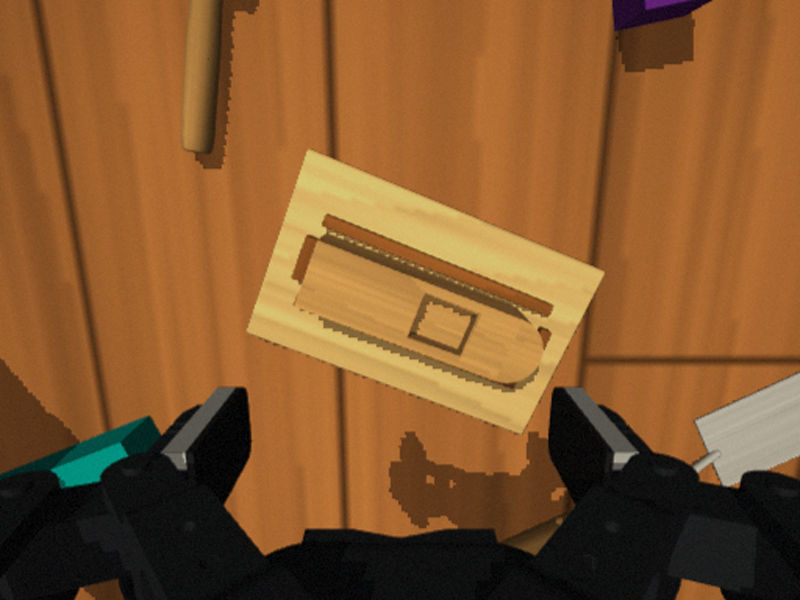

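Wrist views: the long insert is at (281,163), the round at (372,434), and the short rectangular one, which I want, at (555,255). The pattern's nose is at the lower right (540,350) and its recess at (443,325).

Run:
```python
from h import *
def fit(X,c,r,z0,z1):
    m=(np.hypot(X[...,0]-c[0],X[...,1]-c[1])<r)&(X[...,2]>z0)&(X[...,2]<z1)
    q=X[m];h=q[:,:2].astype(np.float32)*1000
    (cx,cy),(w,l),a=cv2.minAreaRect(h)
    print(len(q),"c",cx,cy,"wl",w,l,"ang",a,"z",np.percentile(q[:,2],[5,50,95]).round(4)); return q
X=np.load("ins1.npz")['X']; c=X[int(255*.64),int(555*.64)];print(c)
# plane bias check
b=X[200:230,200:300].reshape(-1,3);print("bench z",np.nanmedian(X[100:220,150:190,2]),)
for z in((.024,.034),(.008,.019),(.008,.034)): fit(X,c,.035,*z)
X=np.load("pat1.npz")['X']; c=X[int(310*.64),int(390*.64)];print(c,"bench",np.nanmedian(X[20:60,230:300,2]))
q=fit(X,c,.10,.046,.058); fit(X,c,.15,.008,.0155)
# nose: PCA-like robust: refit with edges
np.save("patpts.npy",q)
# recess floor
rc=X[int(325*.64),int(443*.64)];print(rc); fit(X,rc,.022,.03,.043)
# camera from scene/side
for n in("scene","side"):
    z=np.load(n+"0.npz");p,d,Y=cloud(n,(z['p'],z['d']))
    for nm,c,r,z0,z1 in(("foot",(.78,-.04),.08,.006,.022),("head",(.8,-.04),.12,.25,.42),("post",(.80,-.04),.09,.08,.18)):
        m=(np.hypot(Y[...,0]-c[0],Y[...,1]-c[1])<r)&(Y[...,2]>z0)&(Y[...,2]<z1);q=Y[m]
        if len(q)>5: print(n,nm,len(q),q.min(0).round(3),q.max(0).round(3),np.median(q,0).round(3), "circ",cv2.minEnclosingCircle(q[:,:2].astype(np.float32)))
```

```text
[0.59118986 0.22343487 0.03004522]
bench z 0.0010816919369085187
521 c 596.5173950195312 220.94720458984375 wl 14.01058578491211 30.530704498291016 ang 54.529327392578125 z [0.0272 0.0288 0.03  ]
365 c 596.5299682617188 220.96170043945312 wl 23.967668533325195 30.418039321899414 ang 54.44757843017578 z [0.0097 0.0147 0.0165]
915 c 596.5340576171875 220.95875549316406 wl 23.967668533325195 30.530914306640625 ang 54.44757843017578 z [0.0128 0.0278 0.0298]
[ 0.46408308 -0.20826307  0.05357714] bench 0.0008365108647912511
6070 c 485.2693786621094 -214.07521057128906 wl 42.78750991821289 150.80099487304688 ang 68.58377075195312 z [0.0513 0.0528 0.054 ]
14471 c 457.4732666015625 -202.60914611816406 wl 130.05905151367188 270.3428955078125 ang 68.10990905761719 z [0.0116 0.0128 0.0141]
[ 0.49702901 -0.22230568  0.03868484]
884 c 496.42327880859375 -219.9447021484375 wl 25.94463539123535 32.77244567871094 ang 68.4534683227539 z [0.0377 0.0389 0.0405]
scene foot 629 [ 0.711 -0.108  0.006] [0.858 0.029 0.022] [ 0.806 -0.047  0.016] circ ((0.7824134826660156, -0.03452558442950249), 0.07812416553497314)
scene head 1445 [ 0.68  -0.071  0.25 ] [0.847 0.021 0.419] [ 0.772 -0.038  0.34 ] circ ((0.7656345367431641, -0.03837251290678978), 0.08569444715976715)
scene post 190 [ 0.785 -0.06   0.086] [ 0.817 -0.02   0.178] [ 0.804 -0.047  0.118] circ ((0.8018119931221008, -0.040269624441862106), 0.02318071760237217)
side foot 460 [ 0.74  -0.089  0.006] [0.852 0.02  0.022] [ 0.787 -0.028  0.013] circ ((0.7947856783866882, -0.03411960229277611), 0.058639317750930786)
side head 640 [ 0.693 -0.064  0.251] [0.843 0.019 0.402] [ 0.783 -0.01   0.327] circ ((0.765706479549408, -0.012920984998345375), 0.07722705602645874)
side post 251 [ 0.776 -0.058  0.082] [ 0.814 -0.014  0.179] [ 0.79  -0.031  0.114] circ ((0.7937087416648865, -0.035811420530080795), 0.024989711120724678)
```

Run:
```python
from h import *
def tilt(yaw,t,sgn=1):
    f=np.array([np.cos(yaw),np.sin(yaw),0]);x=f*np.sin(t)+np.array([0,0,-np.cos(t)]);z=sgn*np.array([-np.sin(yaw),np.cos(yaw),0])
    return np.stack([x,np.cross(z,x),z],1)
for sg in(1,-1):
  for t in(20,40,60,75,90):
    for P in([.5,-.05,.3],[.55,-.05,.34],[.5,-.05,.4]):
        q=inverse_kinematics(P,tilt(0,np.radians(t),sg)); print(sg,t,P,None if q is None else np.round(q,2))
for p,psi in(([.5965,.221,.05],54.5),([.5965,.221,.05],-125.5),([.4961,-.2187,.09],68.5),([.4961,-.2187,.09],-111.5)):
    q=inverse_kinematics(p,down(np.radians(psi)));print(p,psi,None if q is None else np.round(q,2))
```

```text
1 20 [0.5, -0.05, 0.3] [ 0.16  0.   -0.14  2.08 -0.01  0.71  1.6 ]
1 20 [0.55, -0.05, 0.34] [ 0.16  0.06 -0.15  1.93  0.01  0.81  1.58]
1 20 [0.5, -0.05, 0.4] [ 0.1  -0.08 -0.07  1.92 -0.02  0.95  1.6 ]
1 40 [0.5, -0.05, 0.3] [-0.27 -0.13  0.27  2.31  0.11  0.25  1.48]
1 40 [0.55, -0.05, 0.34] [-0.2  -0.07  0.21  2.17  0.01  0.35  1.57]
1 40 [0.5, -0.05, 0.4] [-0.27 -0.24  0.24  2.15  0.14  0.52  1.46]
1 60 [0.5, -0.05, 0.3] None
1 60 [0.55, -0.05, 0.34] [-0.92 -0.2   0.86  2.41  2.52  0.23 -0.87]
1 60 [0.5, -0.05, 0.4] None
1 75 [0.5, -0.05, 0.3] None
1 75 [0.55, -0.05, 0.34] None
1 75 [0.5, -0.05, 0.4] None
1 90 [0.5, -0.05, 0.3] None
1 90 [0.55, -0.05, 0.34] None
1 90 [0.5, -0.05, 0.4] None
-1 20 [0.5, -0.05, 0.3] [-0.04 -0.01  0.06  2.09 -0.01  0.71 -1.55]
-1 20 [0.55, -0.05, 0.34] [-0.08  0.04  0.1   1.94 -0.02  0.81 -1.54]
-1 20 [0.5, -0.05, 0.4] [ 0.02 -0.08 -0.    1.92 -0.01  0.95 -1.55]
-1 40 [0.5, -0.05, 0.3] [ 0.48 -0.09 -0.42  2.28 -0.27  0.25 -1.28]
-1 40 [0.55, -0.05, 0.34] [ 0.38 -0.04 -0.34  2.14 -0.1   0.34 -1.45]
-1 40 [0.5, -0.05, 0.4] [ 0.47 -0.2  -0.36  2.12 -0.26  0.52 -1.3 ]
-1 60 [0.5, -0.05, 0.3] None
-1 60 [0.55, -0.05, 0.34] [-0.97 -0.22  0.9   2.41  2.45  0.24  2.36]
-1 60 [0.5, -0.05, 0.4] None
-1 75 [0.5, -0.05, 0.3] None
-1 75 [0.55, -0.05, 0.34] None
-1 75 [0.5, -0.05, 0.4] None
-1 90 [0.5, -0.05, 0.3] None
-1 90 [0.55, -0.05, 0.34] None
-1 90 [0.5, -0.05, 0.4] None
[0.5965, 0.221, 0.05] 54.5 [-0.26  0.65 -0.23  1.78  0.2   0.73  0.36]
[0.5965, 0.221, 0.05] -125.5 [-0.65  0.66  0.32  1.81 -0.29  0.73 -2.36]
[0.4961, -0.2187, 0.09] 68.5 [ 0.43  0.47 -0.12  1.99  0.09  0.69  1.45]
[0.4961, -0.2187, 0.09] -111.5 [ 0.04  0.48  0.39  2.02 -0.28  0.69 -1.34]
```

```bash
cat >> h.py <<'E'
def tilt(yaw,t,sgn=1):
    f=np.array([np.cos(yaw),np.sin(yaw),0]);x=f*np.sin(t)+np.array([0,0,-np.cos(t)]);z=sgn*np.array([-np.sin(yaw),np.cos(yaw),0])
    return np.stack([x,np.cross(z,x),z],1)
E
python3 - <<'E'
from h import *
movep([.5,-.05,.4],tilt(0,np.radians(40),-1));print(sense()['time_s'])
p,d,X=cloud("wrist");np.savez("cam1.npz",p=p,d=d,X=X);save(p,"cam1",(800,600))
E
```

```text
7.95
```

View pics/cam1.png

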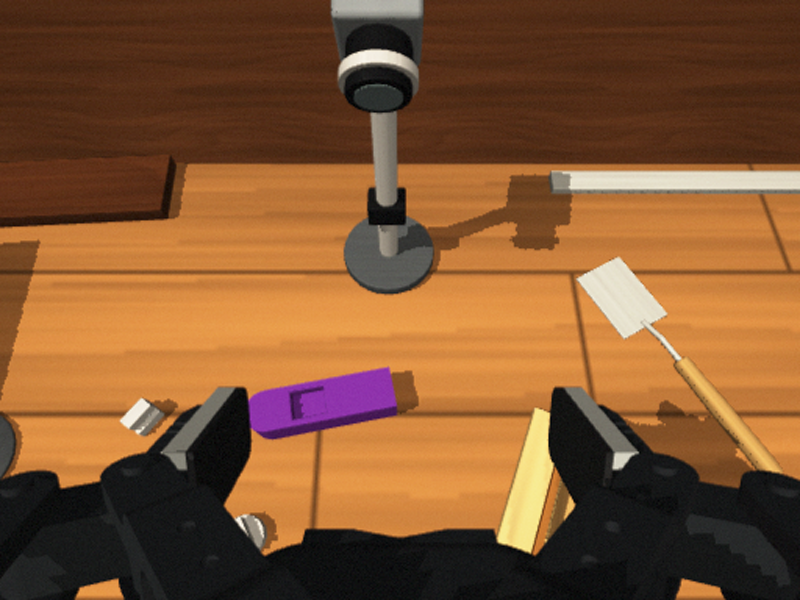

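The view shows the lens front at (378,95), the head box top at (377,10), the post at (385,160) and the foot at (389,253).

Run:
```python
from h import *
z=np.load("cam1.npz");X=z['X'];p=z['p']
def reg(u0,u1,v0,v1): return X[int(v0*.64):int(v1*.64),int(u0*.64):int(u1*.64)].reshape(-1,3)
q=reg(340,440,215,295);q=q[(q[:,2]>.006)&(q[:,2]<.022)]
print("foot",cv2.minEnclosingCircle(q[:,:2].astype(np.float32)),np.median(q[:,2]))
q=reg(368,402,115,180);q=q[q[:,0]<.9];print("post front",np.median(q,0),q[:,1].min(),q[:,1].max())
# lens disc
q=reg(360,397,88,108);c=np.median(q,0);q=q[np.linalg.norm(q-c,axis=1)<.025]
for _ in range(3):
    c=q.mean(0);u,s,v=np.linalg.svd(q-c);n=v[2]*np.sign(v[2][0]);r=(q-c)@n;q=q[abs(r)<2*r.std()+1e-4]
print("lens",c,len(q),"n",n,"yaw",np.degrees(np.arctan2(n[1],n[0])),"pitch",np.degrees(np.arcsin(n[2])),r.std())
# all head points (anything z>.24, x<.9), in yaw frame
q=X.reshape(-1,3);q=q[(q[:,2]>.23)&(q[:,0]<.9)&(q[:,0]>.65)]
print(len(q),q.min(0),q.max(0))
for k in np.arange(.22,.42,.02):
    pass
np.save("head.npy",q)
for yaw in(0,2,4,6,8):
    f=np.array([np.cos(np.radians(yaw)),np.sin(np.radians(yaw)),0]);f3=f*np.cos(.349)+np.array([0,0,np.sin(.349)]);l=np.array([-f[1],f[0],0])
    a=q@f3;b=q@l
    print(yaw,[(round(x0,3),round((b[m].min()+b[m].max())/2,4),round(np.ptp(b[m]),3),m.sum()) for x0 in np.arange(a.min(),a.max(),.012) if (m:=(a>=x0)&(a<x0+.012)).sum()>20])
```

```text
foot ((0.7997407913208008, -0.0370807871222496), 0.05549914017319679) 0.016943849470184236
post front [ 0.79064027 -0.03654552  0.19949519] -0.046514750816161556 -0.02543445375843719
lens [ 0.73428314 -0.03544545  0.30156698] 302 n [ 0.94027398 -0.00840484  0.34031484] yaw -0.5121372153188091 pitch 19.89605727228914 0.00034096249628940854
3735 [ 0.72739579 -0.06412348  0.23000346] [ 0.79592026 -0.0080853   0.34368741]
0 [(np.float64(0.792), np.float64(-0.0359), np.float64(0.051), np.int64(1426)), (np.float64(0.804), np.float64(-0.0365), np.float64(0.049), np.int64(417)), (np.float64(0.816), np.float64(-0.0376), np.float64(0.045), np.int64(569)), (np.float64(0.828), np.float64(-0.0361), np.float64(0.056), np.int64(1323))]
2 [(np.float64(0.79), np.float64(-0.0618), np.float64(0.051), np.int64(1411)), (np.float64(0.802), np.float64(-0.0625), np.float64(0.049), np.int64(419)), (np.float64(0.814), np.float64(-0.0656), np.float64(0.047), np.int64(599)), (np.float64(0.826), np.float64(-0.0631), np.float64(0.056), np.int64(1300))]
4 [(np.float64(0.787), np.float64(-0.0879), np.float64(0.051)
[... 311 characters left out ...]
p.int64(1281)), (np.float64(0.795), np.float64(-0.1133), np.float64(0.051), np.int64(519)), (np.float64(0.807), np.float64(-0.1182), np.float64(0.048), np.int64(653)), (np.float64(0.819), np.float64(-0.1166), np.float64(0.057), np.int64(1238)), (np.float64(0.831), np.float64(-0.1017), np.float64(0.025), np.int64(44))]
8 [(np.float64(0.779), np.float64(-0.1408), np.float64(0.047), np.int64(1230)), (np.float64(0.791), np.float64(-0.139), np.float64(0.051), np.int64(553)), (np.float64(0.803), np.float64(-0.145), np.float64(0.049), np.int64(704)), (np.float64(0.815), np.float64(-0.1432), np.float64(0.057), np.int64(1175)), (np.float64(0.827), np.float64(-0.1305), np.float64(0.03), np.int64(73))]
```

Run:
```python
from h import *
R=down(np.radians(54.5));x,y=.5965,.221
movep([x,y,.12],R); command_gripper(.022,40)
move_l([x,y,.055],feed=.12)
hit=move_l([x,y,.036],feed=.03,until_force=5)
s=sense();z=s['position'][2];print("hit",hit,s['position'],s['wrist_force'],s['finger_gap'],s['time_s'])
if hit: z+=.002; move_l([x,y,z],feed=.05)
command_gripper(0.0,40);print(z,sense()['finger_gap'])
move_l([x,y,.12],feed=.2)
p,d,X=cloud("wrist");np.savez("held.npz",p=p,d=d,X=X);save(p,"held",(800,600))
s=sense();print(s['finger_gap'],s['time_s'],s['joint_pos'])
```

```text
hit True [0.59639732 0.22085202 0.0389889 ] [-0.06963243 -0.76847326  7.45550578] 0.022114856675532573 11.3833
0.04098889654963222 0.013047082263393841
0.012699240556027771 12.45 [-0.27347573  0.55613975 -0.20476958  1.74776246  0.14271402  0.85665585
  0.40875349]
```

View pics/held.png

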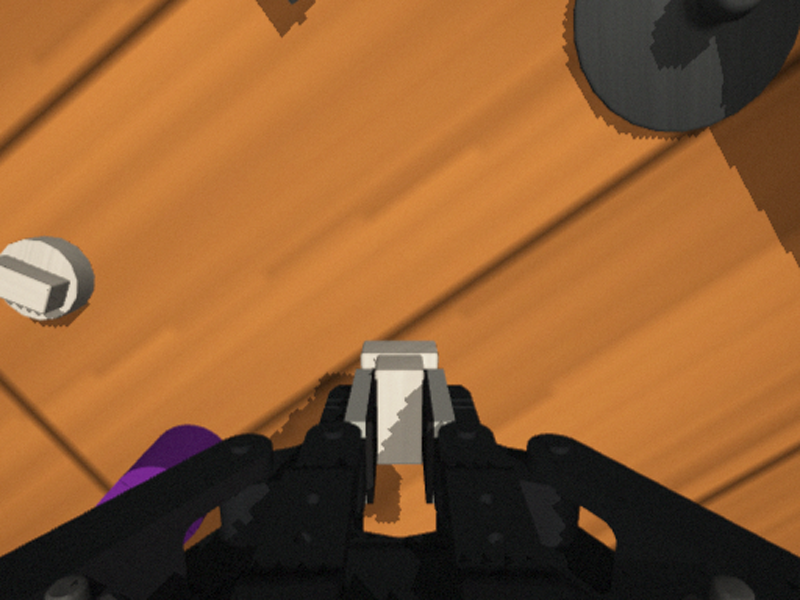

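The insert is held squarely by its rib (400,410), with the body edge at (400,345). Next I measure its offset in the hand.

Run:
```python
from h import *
X=np.load("held.npz")['X'];s=sense();R=np.array(s['tcp_rot']);T=(X-np.array(s['position']))@R
# tool coords; x ahead, y length, z jaw
q=T[int(340*.64):int(470*.64),int(355*.64):int(445*.64)].reshape(-1,3)
rib=q[(abs(q[:,2])<.005)&(q[:,0]<.02)&(q[:,0]>0.0)]
print("rib x",np.percentile(rib[:,0],[5,50,95]),"y",np.percentile(rib[:,1],[.5,2,50,98,99.5]))
top=rib[rib[:,0]<np.percentile(rib[:,0],30)+.002];print("ribtop y",top[:,1].min(),top[:,1].max(),np.median(top[:,0]))
b=q[(q[:,0]>.02)&(q[:,0]<.045)&(q[:,1]>-.01)];print("body",np.percentile(b[:,1],[1,50,97,99.5]),b[:,2].min(),b[:,2].max())
```

```text
rib x [0.00998272 0.01099406 0.01555924] y [-0.01505891 -0.01440762  0.00183572  0.01457192  0.01476624]
ribtop y -0.01553974442299039 0.015103963063038158 0.010941949263328697
body [0.0094551  0.0142574  0.01471279 0.01487233] -0.010526840026861911 0.013360638910523984
```

Run:
```python
from h import *
psi=np.radians(68.5);R=down(psi);yy=R[:,1]
rec=np.array([.4961,-.2187,0])
h=rec-.06*yy;h[2]=.15
move_l([.52,.1,.16],feed=.3);move_l(h,R,feed=.3)
s=sense();p,d,X=cloud("wrist");np.savez("hov.npz",p=p,d=d,X=X);save(p,"hov",(800,600))
Rt=np.array(s['tcp_rot']);tp=np.array(s['position']);print(tp,s['time_s'])
# ray-project every pixel on the top plane
c=camera_params("wrist");T=np.array(c['tool_from_camera']);o=Rt@T[:3,3]+tp
hgt=np.nanmedian(X[(np.hypot(X[...,0]-rec[0],X[...,1]-rec[1])<.04)&(X[...,2]>.048)&(X[...,2]<.058)][:,2]);print("top z",hgt)
ray=X-o;Pp=o+ray*((hgt-o[2])/ray[...,2])[...,None]
L=(Pp-np.r_[rec[:2],hgt])@Rt   # tool-frame offsets about expected recess: [.,y,z]
near=(abs(L[...,1])<.024)&(abs(L[...,2])<.019)
hole=near&(X[...,2]<hgt-.0035)
q=L[hole];m=hole.astype(np.uint8)
n,lab,st,ce=cv2.connectedComponentsWithStats(m);k=1+st[1:,4].argmax();q=L[lab==k];print(st[k])
r=cv2.minAreaRect((q[:,1:]*1000).astype(np.float32));print("recess in tool(y,z) mm",r)
print(np.percentile(q[:,1],[1,99]),np.percentile(q[:,2],[1,99]))
# pattern sides across jaws
top=(abs(X[...,2]-hgt)<.003)&(abs(L[...,1])<.06)&(abs(L[...,2])<.03);q=L[top]
for y0 in np.arange(-.02,.06,.01):
    a=q[(q[:,1]>y0)&(q[:,1]<y0+.01)]
    if len(a)>30:print(round(y0,3),a[:,2].min(),a[:,2].max())
```

```text
[ 0.55233077 -0.23834027  0.14965823] 14.3833
top z 0.05287645237920023
[ 230   98   43   52 2175]
recess in tool(y,z) mm ((0.3574953079223633, 0.3083772659301758), (32.583396911621094, 27.667905807495117), 0.019174255430698395)
[-0.01593381  0.01664723] [-0.01316346  0.01375029]
-0.02 -0.020583827433835543 0.021142203303019098
-0.01 -0.02071203289418472 0.020929928274770977
0.0 -0.020655098976518443 0.02129524761636742
0.01 -0.020355936693516742 0.021142143199010678
0.02 -0.020667499597265337 0.021344054806369247
0.03 -0.020393910153350715 0.021330447399861636
0.04 -0.020625423481939218 0.021102238042138066
0.05 -0.02041242454378532 0.021389778279866083
```

View pics/hov.png

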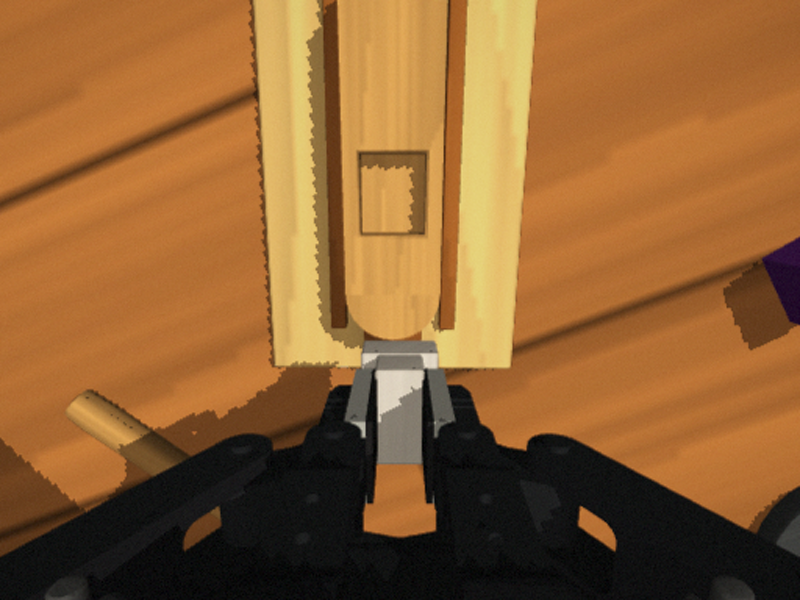

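The recess is at (393,193) and the held insert at (400,405), parallel to it. The TCP read 2.4 mm off the command, so I check settling before inserting.

Run:
```python
from h import *
print(sense()['position']);sleep(.3);print(sense()['position'])
psi=np.radians(68.5);R=down(psi)
# recess = expected + .35mm y + .3mm z (tool); insert in hand ~ -.2mm in y
t=np.array([.4961,-.2187,0])+R[:,1]*.0005+R[:,2]*.0003
t[2]=.105;move_l(t,R,feed=.25);sleep(.3);print(t,sense()['position'])
```

```text
[ 0.55235252 -0.23823595  0.14984297]
[ 0.55204912 -0.24007314  0.15016335]
[ 0.49574474 -0.21823762  0.105     ] [ 0.49675675 -0.21857697  0.1055763 ]
```

Run:
```python
from h import *
t=np.array([0.49574474,-0.21823762,.105]);print(sense()['position'])
move_l(t+[0,0,-.008],feed=.03);sleep(.2);s=sense();print(s['position'],s['wrist_force'])
hit=move_l([t[0],t[1],.074],feed=.03,until_force=10)
s=sense();print(hit,s['position'],s['wrist_force'],s['finger_gap'],s['time_s']);sleep(.3);s=sense();print(s['position'],s['wrist_force'])
```

```text
[ 0.49675675 -0.21857697  0.1055763 ]
[ 0.49581927 -0.21824504  0.097061  ] [-0.44170263 -0.03327046 -0.74996456]
True [ 0.49561779 -0.21818074  0.0786959 ] [-0.21253262  0.05615818  6.04676717] 0.013019948082860968 16.7083
[ 0.49561907 -0.21816928  0.0786887 ] [ 0.09835875 -0.01578189  5.13423634]
```

Run:
```python
from h import *
t=np.array([0.49574474,-0.21823762,0])
move_l(t+[0,0,.076],feed=.05,until_force=8);sleep(.2);s=sense();print(s['position'],s['wrist_force'])
command_gripper(.022);move_l(t+[0,0,.105],feed=.15);command_gripper(0)
hit=move_l(t+[0,0,.082],feed=.03,until_force=12);sleep(.3);s=sense();print(hit,s['position'],s['wrist_force'],s['time_s'])
R=down(np.radians(68.5));move_l(t+[0,0,.14]-.05*R[:,1],feed=.25);command_gripper(.085);sleep(.3)
s=sense();p,d,X=cloud("wrist");np.savez("seat.npz",p=p,d=d,X=X);save(p,"seat",(800,600));print(s['time_s'],s['position'])
Rt=np.array(s['tcp_rot']);L=(X-np.r_[t[:2],0])@Rt;L[...,0]=X[...,2]
def g(z0,z1,y=.02,z=.0135):
    m=(abs(L[...,1])<y)&(abs(L[...,2])<z)&(L[...,0]>z0)&(L[...,0]<z1);return L[m]
q=g(.062,.075);print("rib",cv2.minAreaRect((q[:,1:]*1000).astype(np.float32)),np.median(q[:,0]))
q=L[(abs(L[...,1])<.012)&(abs(abs(L[...,2])-.0095)<.0015)&(L[...,0]>.03)];print("shoulder z",np.percentile(q[:,0],[10,50,90]))
q=L[(abs(L[...,1])<.012)&(abs(abs(L[...,2])-.0175)<.0015)&(L[...,0]>.03)];print("pattern top z",np.percentile(q[:,0],[10,50,90]))
q=L[(abs(L[...,1])<.1)&(abs(L[...,2])<.03)&(L[...,0]>.047)&(L[...,0]<.058)];print("pat",cv2.minAreaRect((q[:,1:]*1000).astype(np.float32)))
```

```text
[ 0.4957113  -0.21821727  0.07860605] [-7.7603245   2.30877955 24.6998276 ]
True [ 0.4958141  -0.21823953  0.09109201] [-0.6328303   0.16189357  5.20178092] 19.2167
20.7333 [ 0.54224616 -0.23658444  0.13999029]
rib ((0.05921745300292969, 1.0176868438720703), (29.56694221496582, 14.008537292480469), 0.028206249698996544) 0.06676285327586023
shoulder z [0.05190853 0.05281418 0.05362003]
pattern top z [0.05203635 0.05287997 0.05373178]
pat ((7.777824401855469, -0.10682106018066406), (42.23753356933594, 144.3905792236328), 89.98431396484375)
```

View pics/seat.png

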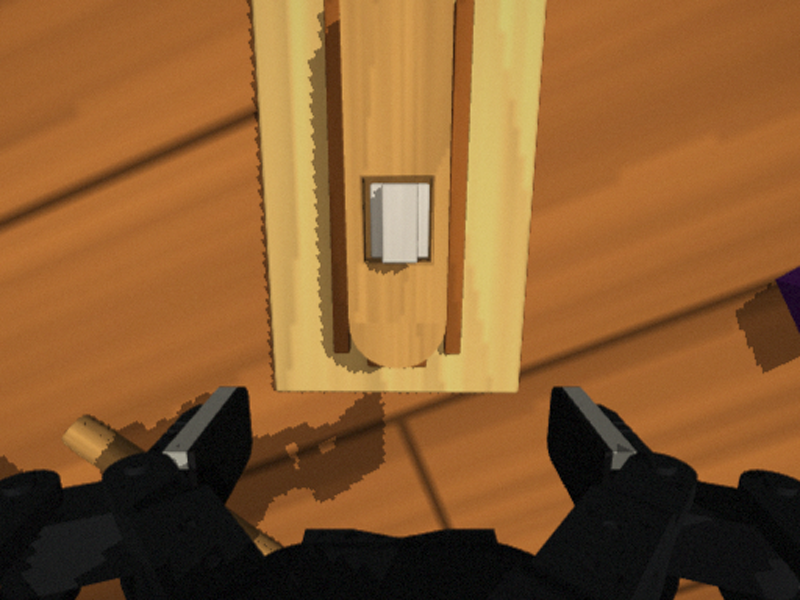

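The insert's rib is at (400,222), seated in the recess. Its shoulders read 52.8 mm against 52.9 mm for the top face, so it is flush, and it is about 1 mm off centre. Next I grip and lift the pattern.

Run:
```python
from h import *
R=down(np.radians(68.5));c=np.array([.49574,-.21824,0])+.0114*R[:,1]
move_l(c+[0,0,.12],R,feed=.2);sleep(.3);print(c,sense()['position'])
hit=move_l(c+[0,0,.0475],feed=.08,until_force=8);sleep(.3);s=sense();print(hit,s['position'],s['wrist_force'])
if not hit:
    command_gripper(0,80);s=sense();print(s['finger_gap'],s['position'],s['wrist_force'])
    move_l(c+[0,0,.12],feed=.06);move_l(c+[0,0,.16],feed=.12);sleep(.2);s=sense();print(s['finger_gap'],s['position'],s['wrist_force'],s['time_s'])
    p,d,X=cloud("wrist");np.savez("lift.npz",p=p,d=d,X=X)
    Tt=(X-np.array(s['position']))@np.array(s['tcp_rot'])
    q=Tt[(abs(Tt[...,2])<.016)&(Tt[...,1]>.035)&(Tt[...,1]<.09)&(Tt[...,0]<.03)]
    print(len(q),np.polyfit(q[:,1],q[:,0],1),"tail y",np.percentile(q[:,1],99.5))
    yaw=np.radians(-.9);f3=np.array([np.cos(yaw)*np.cos(.349),np.sin(yaw)*np.cos(.349),np.sin(.349)])
    Rp=tilt(yaw,.349,1);tg=np.array([.734,-.0357,.3005])-.1755*f3-.0155*Rp[:,0]
    for k in(0,.07):print(tg-k*f3,inverse_kinematics(tg-k*f3,Rp))
```

```text
[ 0.48513324 -0.21406189  0.        ] [ 0.48597737 -0.21431803  0.12024075]
False [ 0.48531882 -0.21415843  0.04783281] [ 0.05008992 -0.45266046 -0.09175495]
0.04045928977702733 [ 0.48548605 -0.21427555  0.04787813] [-0.49569544 -0.20735506  3.77734837]
0.04078421654955894 [ 0.48447609 -0.21385568  0.1590311 ] [ 0.38457107 -0.4060797  -2.91056534] 25.4333
10511 [-0.00066728 -0.0050211 ] tail y 0.07518394752923785
[ 0.56380064 -0.03302629  0.25505191] [ 0.29035065  0.17217267 -0.35012193  2.01038363  0.13612396  0.62445761
  1.41378683]
[ 0.49802869 -0.03199307  0.23111483] [ 0.32668865  0.09156304 -0.37416061  2.16701994  0.10180743  0.54279814
  1.43692645]
```

Run:
```python
from h import *
yaw=np.radians(-.9);f3=np.array([np.cos(yaw)*np.cos(.349),np.sin(yaw)*np.cos(.349),np.sin(.349)])
Rp=tilt(yaw,.349,1);tg=np.array([.734,-.0357,.3005])-.1755*f3-.0152*Rp[:,0]
move_l(tg-.07*f3,Rp,feed=.08);sleep(.2);move_l(tg,Rp,feed=.05);sleep(.8)
s=sense();print(tg,s['position'],s['finger_gap'],s['wrist_force'],s['time_s'],"\n",np.array(s['tcp_rot'])-Rp)
for n in("scene","side","wrist"):
    s=sense();p,d,X=cloud(n);np.savez(n+"f.npz",p=p,d=d,X=X)
    if n=="wrist":
        save(p,"wf",(800,600));T=(X-np.array(s['position']))@np.array(s['tcp_rot'])
        q=T[(abs(T[...,2])<.016)&(T[...,1]>.035)&(T[...,1]<.09)&(T[...,0]<.03)];print("top vs tool",np.polyfit(q[:,1],q[:,0],1),np.percentile(q[:,1],99.5))
    else: save(p[120:264,220:412] if n=="scene" else p[90:234,130:322],n+"f",(800,600))
    L=np.array([.734,-.0357,.3005]);H=np.stack([f3,[-np.sin(yaw),np.cos(yaw),0],np.cross(f3,[-np.sin(yaw),np.cos(yaw),0])],1)
    h=(X-L)@H;m=(h[...,0]>-.13)&(h[...,0]<-.05)&(abs(h[...,1])<.06)&(abs(h[...,2])<.06);q=h[m]
    if len(q): print(n,"nose pts in cam_head",len(q),q.max(0),q.min(0))
```

```text
[ 0.56390321 -0.03302791  0.25476999] [ 0.56391687 -0.03301494  0.25477819] 0.040777705008232766 [ 0.41673625 -0.43224638 -2.40657153] 30.6333 
 [[ 3.23217356e-05  1.16234133e-05 -8.31431216e-06]
 [ 4.04026192e-06 -7.37740397e-06  1.30575432e-07]
 [ 1.17378328e-05 -3.22543119e-05  1.81300258e-06]]
scene nose pts in cam_head 206 [-0.09674848  0.02332036  0.02287876] [-0.12968974 -0.0251847  -0.02244293]
side nose pts in cam_head 102 [-0.10201422  0.02328968  0.02038826] [-0.12998841 -0.02107724 -0.02480731]
top vs tool [-0.00036354 -0.0050416 ] 0.07449250396965376
```

View pics/scenef.png

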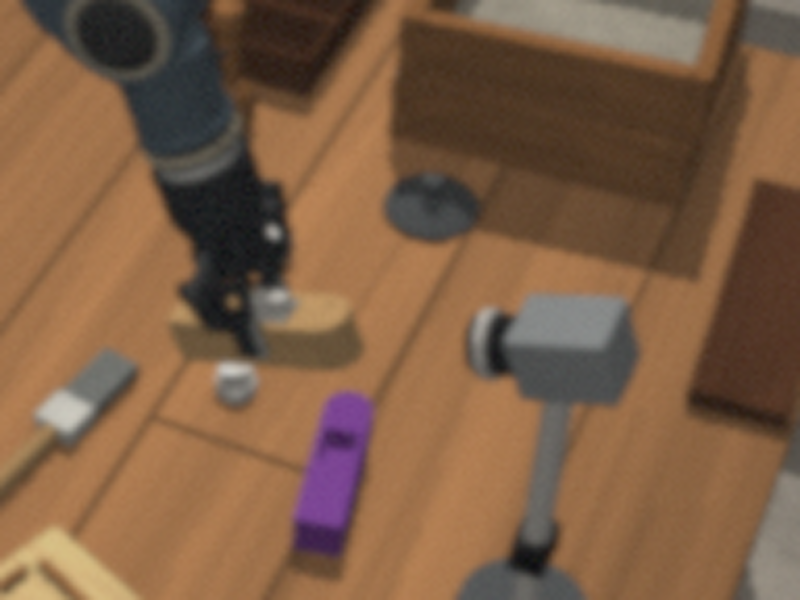

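View pics/sidef.png

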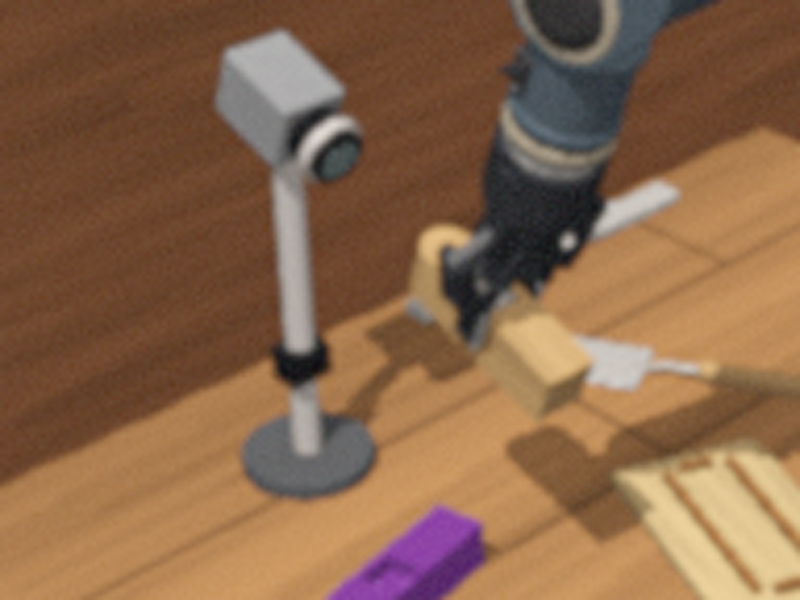

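The scene view shows the nose (355,315) facing the lens (487,342), with the insert (272,303) in the recess. The side view shows the nose (440,240) raised towards the lens (340,155). I check the insert's height once from depth, then hand in.

Run:
```python
from h import *
s=sense();T=lambda n:(np.load(n+"f.npz")['X']-np.array(s['position']))@np.array(s['tcp_rot'])
for n in("scene","side"):
    q=T(n).reshape(-1,3);q=q[(q[:,1]<-.014)&(q[:,1]>-.03)&(abs(q[:,2])<.006)&(q[:,0]<.02)&(q[:,0]>-.03)];print(n,"rib",len(q),np.percentile(q[:,0],[10,50]) if len(q) else "")
    q=T(n).reshape(-1,3);q=q[(q[:,1]<-.04)&(q[:,1]>-.07)&(abs(q[:,2])<.016)&(q[:,0]<.01)];print(" top",len(q),np.median(q[:,0]) if len(q) else "")
print(s['time_s'],np.abs(s['qd']).max());finish_job()
```

```text
scene rib 27 [-0.01854032 -0.0128486 ]
 top 74 -0.003741512646181881
side rib 0 
 top 41 -0.0015230885395054437
30.7833 0.002421612694498174
the job is handed in; nothing more can be done
```

I fitted the short rectangular insert into the wooden pattern, lifted the pattern out of the cradle, and presented it to the inspection camera. I handed the job in at 30.8 s with the pattern held still; there was no verdict.

- **Insert:** It was pressed home with about 25 N while held, then again with closed fingers on its rib. The wrist camera then showed its shoulders level with the top face (52.8 mm against 52.9 mm) and the insert about 1 mm off the recess centre.
- **Presentation:** The arm was within 0.1 mm of its target. From the scene camera the nose tip is about 97 mm before the lens, and from the side camera about 102 mm. Sideways and in height the pattern is centred on the line of sight to within about 2 mm. It had not slipped in the grip, which was set to 80 N.
- **Weak check:** My last check of the insert after the lift was coarse. The scene camera's rib and top-face heights put the rib roughly 9–15 mm above the face, where 14 mm is right. The side camera could not see the rib. It shows the insert still in the recess, but does not confirm it flush to 2 mm.
- **Surroundings:** I felt no contact with the camera or its stand. I saw nothing shifted in the final pictures, though I did not measure the other items' positions.

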